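# Check a glass tube over the inspection light

## Task

Start the inspection light by pressing its green spring paddle down to its stop with the gripper. Then draw the glass tube with the orange cap out of the slanting blue rack, turn it level and hold it raised about 10 cm above the middle of the white light plate, touching nothing but the gripper. The job finishes while you are still holding it there, level and still; leave the other tubes and everything else on the counter where they stand.

Things in the scene. Friction and masses are not known exactly. Their poses are not given: they have to be found in the camera images.
- paddle (a joint): angle of the green spring paddle switch on the front (-x, robot) side of the light box: 0 at rest (level), 0.2 rad fully down at its stop. It hinges about a horizontal axis along the light box's front face, its free end going down; it springs back when let go. Pressed at paddle_pad it needs about 4 N to start and 8 N at the stop
- paddle_pad (a point): point on top of the paddle where to press it, 55 mm from the hinge and 20 mm from the free end, at 34 mm height at rest; it sinks 11 mm until the stop. The paddle is 75 mm long, 80 mm wide, 8 mm thick
- plate_centre (a point): centre of the top of the white light plate (150 x 170 mm), 45 mm above the counter, on a fixed white light box 180 x 220 x 45 mm; its x axis points from the paddle side across the box
- rack: fixed blue rack, 210 mm wide, on a white foot (x -30 to +110 mm). Origin on the counter. Three sockets along y, at -75, 0, +75 mm; mouths face up and to -x (roughly the robot), 42 degrees above level. Sockets 28 mm wide, 60 mm deep, so 92 mm of a tube stands out; its bottom centre is at x 55, z 45 mm, its cap end at x -58, z 147 mm. Which tube is where varies; draw it along its axis over 60 mm
- tube_orange: the tube to take: sealed empty clear glass tube, 25 mm diameter, 152 mm long in all; the top 22 mm is the orange screw cap, 29 mm in diameter; mass about 60 g. Origin: centre of its closed bottom end; its z axis runs along the tube to the cap
- tube_mid (a point): the point on the orange-capped tube's axis at half its length, 76 mm from the bottom end
- tube_white: bystander: sealed empty clear glass tube, 25 mm diameter, 152 mm long in all; the top 22 mm is the white screw cap, 29 mm in diameter; mass about 60 g. Origin: centre of its closed bottom end; its z axis runs along the tube to the cap
- tube_blue: bystander: sealed empty clear glass tube, 25 mm diameter, 152 mm long in all; the top 22 mm is the blue screw cap, 29 mm in diameter; mass about 60 g. Origin: centre of its closed bottom end; its z axis runs along the tube to the cap
- pump_a: bystander: pale clear pump bottle, 64 mm diameter, 188 mm tall; origin under its centre
- pump_b: bystander: pink pump bottle, 64 mm diameter, 188 mm tall; origin under its centre
- bowl_yellow: bystander: yellow bowl, 120 mm across, 60 mm tall; origin under its centre
- bowl_clear: bystander: clear plastic bowl, 100 mm across, 50 mm tall; origin under its centre
Mind the look-alikes: they are no part of the job. Leave any pink or yellow look-alike of the tube_orange alone.

How it is judged:
By the outcome, as a careful person would: the job done as asked, in the order asked, and still so for the second after the job is handed in, while the arm keeps its last pose, push and grip.
It also fails if it takes over 54 s, if anything falls off the work surface, if the arm or the gripper's body presses on something with over 40 N, if the wrist force passes 120 N, or if a joint passes its speed limit or range.

## Robot

A 6-joint arm with a two-finger parallel gripper is mounted at the origin on the work surface. World frame = base frame: x ahead of the robot, y to its left, z up, the work surface at z = 0. Lengths are in m, angles in rad, forces in N, time in s.
With the tool pointing down it reaches from about 0.3 to 0.875 m from the base axis. Payload 6.4 kg.
Tool frame: the origin (TCP) lies midway between the tips of the shut fingers; the grasp point (between the pads) lies 19 mm behind it; z points along the fingers, y is the line along which they close (so a half turn about z gives the same grasp; the last joint's range is limited). The gripper opens to 85 mm and grips with 20 to 120 N. Pads are 22 mm wide; open, the fingers measure 114 mm over their backs; the gripper's body (76 mm by 85 mm) begins 54 mm behind the grasp point. The pads swing forward as they close: fully open they stand 13 mm farther back than shut.
Start: joints at [-1.545, 0.181, 1.607, -0, 1.354, -0.206], TCP at [0.132, -0.56, 0.231] pointing down, gripper open.
Joint ranges: [-2.99, 2.99], [-0.89, 2.07], [0.3, 2.58], [-1.14, 4.28], [0, 2.63], [-3.12, 3.12]. Speed limits (rad/s): [2.57, 2.57, 3.01, 3.14, 3.14, 3.14].

## Interface

Orientations are given as a unit quaternion [w, x, y, z].
In Python, from workcell import env, claw, ik, imaging gives the robot as it stands. Calls block until the motion is done:
- env.reach(position, orientation): joint-space move of the TCP to a pose.
- env.line_to(position, velocity=0.15, rot=None): straight line of the TCP; rot=None keeps the orientation; velocity is the mean speed in m/s.
- env.goto_joints(angles): joint-space move.
- claw.ungrasp() and claw.gripper_close(strength=None): open the fingers fully, or close them until they stop; strength is the grip in N (None keeps the last).
- env.wait(seconds).
- ik(position, orientation): joint angles nearest the present ones, or None.
- env.get_obs(): the state.
- imaging.camera(name): name is "scene" or "top" or "wrist"; returns a dict with "frame" (400x640x3 uint8, blue, green, red), "depth" (400x640 float32, m along the optical axis (not along the pixel's ray), 0 where there is no reading), "vertical_fov" (degrees; the focal length in pixels is half the picture's height over the tangent of half this angle, whatever the lens; pixels are square), "cx", "cy" (the principal point, pixels), "R" (3x3) and "t" (3): a world point X has camera coordinates R X + t. Camera axes: x right, y down, z forward; pixel columns grow to the right and rows downward; lengths in m; the calibration is good to about 2 mm. A picture is of the moment at which its call begins.
A pose or a line that the arm cannot do raises env.PlanningError and nothing moves.
- env.job_done(): hands the job in; it is judged then, once.
The state is a dict: "time_s": time; "joint_positions": joint angles; "joint_velocities": joint speeds; "joint_torque": joint torques, N m; "eef_pos": TCP position; "ee_rot": TCP orientation; "contact_force": force on the tool from outside, world axes, zero at the start; "wrist_torque": the same for the moment, N m; "finger_gap": finger opening in m; "gripper_force": force on a finger pad.
Only numpy, scipy, OpenCV 4.12 (cv2) and the standard library are available. Lean on these libraries where they do the work, as an engineer would, in place of code of your own. Each camera call takes 0.05 s, during which the arm holds its last target. There are 200 camera calls.

## Working session

There is one attempt and no reset: what is moved stays moved. The work goes in short steps, each a Python script; the robot and the scene stay as the last script left them, time stands still between calls to the robot, and variables do not carry over. Pictures are saved under pics/ and viewed, at most 10 in all, crops included, and the job is handed in when it is done.

```bash
ls; mkdir -p pics
cat > h.py <<'E'
import numpy as np, cv2
from workcell import env, claw, ik, imaging
def cam(n):
    c=imaging.camera(n); c['f']=200/np.tan(np.radians(c['vertical_fov'])/2); return c
def cloud(c):
    v,u=np.mgrid[:400,:640]; d=c['depth'].astype(float)
    P=np.stack([(u-c['cx'])/c['f']*d,(v-c['cy'])/c['f']*d,d],-1)
    return (P-c['t'])@np.asarray(c['R'])   # R^T (p-t)
E
python3 - <<'E'
from h import *
import pickle
for n in ('scene','top'):
    c=cam(n); cv2.imwrite(f'pics/{n}.png',c['frame']); pickle.dump(c,open(n+'.pkl','wb')); print(n,c['f'],c['cx'],c['cy'],np.round(-np.array(c['R']).T@c['t'],3), (c['depth']>0).mean())
print(env.get_obs())
E
```

```text
pics
scene 416.76355608922927 320.7830564223237 195.3014629204458 [ 1.416 -0.575  1.162] 0.99601953125
top 387.51161709789073 321.5827264165767 199.79545225507877 [ 0.327 -0.016  1.237] 0.99617578125
{'time_s': 0.1, 'joint_positions': array([-1.54531444e+00,  1.81474865e-01,  1.60789141e+00,  1.75559359e-05,
        1.35377971e+00, -2.06313891e-01]), 'joint_velocities': array([ 7.32443807e-05, -1.91625028e-03, -2.81771184e-03,  9.71272061e-04,
       -2.59673189e-03,  6.64222130e-04]), 'joint_torque': array([ 1.32381039e-03, -4.45873582e+01, -3.52235413e+01, -1.53811743e-04,
        4.14599053e-03,  1.08369667e-05]), 'eef_pos': array([ 0.13209442, -0.55912703,  0.23047769]), 'ee_rot': array([-7.72718231e-04,  9.93291274e-01,  1.15636679e-01,  7.86628610e-05]), 'contact_force': array([-0.22124011, -0.30478706, -0.0912771 ]), 'wrist_torque': array([ 0.01766254, -0.03141441,  0.00459686]), 'gripper_force': 0.0, 'finger_gap': 0.0851582337019196}
```

View pics/scene.png

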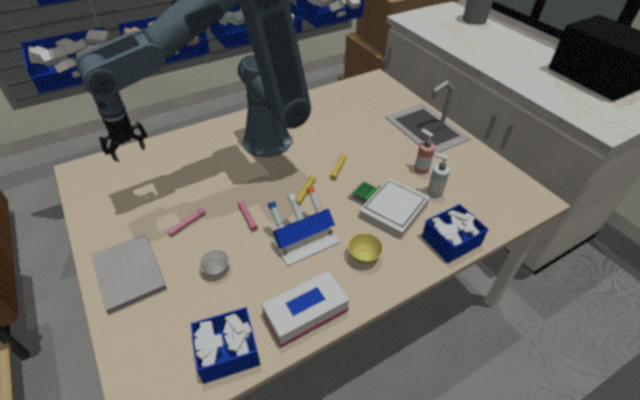

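View pics/top.png

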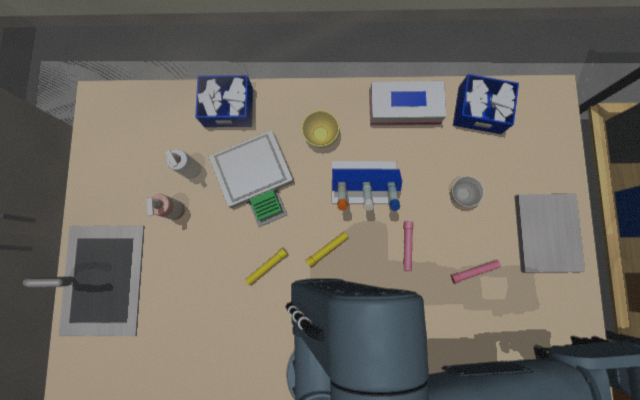

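Top view: the rack has an orange cap at (342,204), white at (368,204) and blue at (395,204). The look-alikes are yellow tubes at (267,267) and (328,249), and pink tubes at (408,246) and (476,271). I choose the one in the rack at (342,204). The light plate is at (252,168) and the green paddle at (266,206).

Run:
```python
from h import *
import pickle
c=pickle.load(open('top.pkl','rb')); P=cloud(c)
im=c['frame']; cv2.imwrite('pics/crop.png',cv2.resize(im[120:240,200:420],(792,432),interpolation=cv2.INTER_CUBIC))
hsv=cv2.cvtColor(im,cv2.COLOR_BGR2HSV).astype(int); H,S,V=hsv[...,0],hsv[...,1],hsv[...,2]
def box(u0,u1,v0,v1):
    m=np.zeros((400,640),bool); m[v0:v1,u0:u1]=1; return m
def rect(m,name):
    p=P[m][:,:2]; r=cv2.minAreaRect((p*1000).astype(np.float32)); print(name,m.sum(),np.round(r[0],1),np.round(r[1],1),round(r[2],1),'zmed',np.round(np.percentile(P[m][:,2],[5,50,95]),4))
z=P[...,2]
rect(box(200,300,125,212)&(z>.038)&(z<.055)&(S<60),'lightbox')
rect(box(245,290,185,225)&(H>45)&(H<80)&(S>120),'paddle')
m=box(325,410,160,197)&(H>105)&(H<125)&(S>150);rect(m,'rackblue')
rect(box(325,410,155,210)&(z>.003)&(z<.03)&(S<60),'foot')
for n,u in (('orange',342),('white',368),('blue',395)):
    m=box(u-9,u+9,194,212)&(z>.1); rect(m,n); q=P[m]; print(np.round(q.mean(0),4),np.round(np.median(im[m],0)))
# other view of caps
c=pickle.load(open('scene.pkl','rb'))
Ps=cloud(c); hs=cv2.cvtColor(c['frame'],cv2.COLOR_BGR2HSV).astype(int)
m=box(300,325,180,200)&(hs[...,0]<14)&(hs[...,1]>130)&(Ps[...,2]>.1); print('sc orange',m.sum(),np.round(Ps[m].mean(0),4))
m=box(355,432,180,235)&(Ps[...,2]>.038)&(Ps[...,2]<.055)&(hs[...,1]<60); r=cv2.minAreaRect((Ps[m][:,:2]*1000).astype(np.float32)); print('sc box',r)
```

```text
lightbox 3782 [626.  232.3] [187.2 220.2] 22.9 zmed [0.0408 0.0449 0.049 ]
paddle 497 [509.4 183.7] [70.7 80.8] 22.8 zmed [0.0307 0.0348 0.0388]
rackblue 1161 [ 468.4 -126.4] [205.4 294.5] 87.1 zmed [0.0663 0.0855 0.1006]
foot 1338 [ 587.4 -142.4] [274.9 179.4] 89.5 zmed [0.0034 0.0099 0.0149]
orange 146 [425.9 -44.2] [ 28.1 204.6] 82.2 zmed [0.126  0.1426 0.1537]
[ 0.4971 -0.0531  0.1637] [ 40.  80. 135.]
white 144 [ 502.8 -129.9] [28.5 47.6] 85.1 zmed [0.1245 0.142  0.1534]
[ 0.5004 -0.1288  0.141 ] [135. 139. 140.]
blue 150 [ 501.  -204.6] [26.7 49.3] 86.7 zmed [0.1233 0.1429 0.1533]
[ 0.4994 -0.203   0.1405] [110.  64.  42.]
sc orange 26 [ 0.5048 -0.0575  0.1443]
sc box ((628.790283203125, 239.2066650390625), (239.7908935546875, 276.74188232421875), 41.713897705078125)
```

View pics/crop.png

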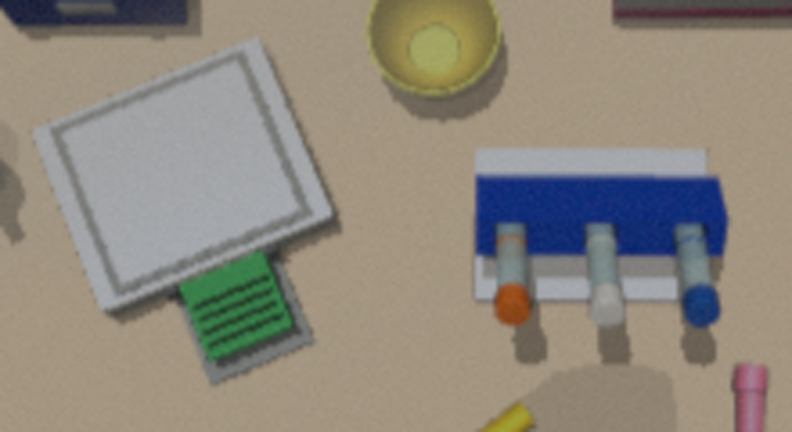

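The crop confirms it: the orange cap is at crop (513,303), in the +y socket with clear glass below it. The paddle and box are clear. Next I go up and over for a close wrist look, then press the paddle.

```bash
cat >> h.py <<'E'
from scipy.spatial.transform import Rotation as Ro
def q(approach, close):
    zz=np.array(approach,float); zz/=np.linalg.norm(zz); y=np.array(close,float); y-=zz*(y@zz); y/=np.linalg.norm(y)
    x,y_,z_,w=Ro.from_matrix(np.c_[np.cross(y,zz),y,zz]).as_quat(); return np.array([w,x,y_,z_])
E
python3 - <<'E'
from h import *
import pickle
X=.558
for yaw in (-.8,0):
  for t in (42,30,20,10,0):
    for s in (1,-1):
      a=np.array([-.743,0,.669]); t_=np.radians(t); n=[-np.sin(t_),0,-np.cos(t_)]
      g=np.array([X+.055,-.055,.045])+a*.1+.019*np.array(n)
      o=q(n,[0,s,0]); r=[ik(g+d*a,o) for d in (0,.08)]+[ik(g-.1*np.array(n),o)]
      print(t,s,[None if k is None else np.round(k,2) for k in r][:1],[k is not None for k in r])
  break
env.reach([.45,-.07,.42],q([0,0,-1],[0,-1,0])); 
c=cam('wrist'); cv2.imwrite('pics/wrist1.png',c['frame']); pickle.dump(c,open('wrist1.pkl','wb'))
print(np.round(-np.array(c['R']).T@c['t'],3),env.get_obs()['time_s'])
E
```

```text
42 1 [array([-0.23,  0.76,  1.25, -0.16,  1.85, -1.79])] [True, True, True]
42 -1 [array([-0.23,  0.76,  1.25, -0.16,  1.85,  1.35])] [True, True, True]
30 1 [array([-0.25,  0.62,  1.4 , -0.12,  1.63, -1.8 ])] [True, True, True]
30 -1 [array([-0.25,  0.62,  1.4 , -0.12,  1.63,  1.34])] [True, True, True]
20 1 [array([-0.27,  0.5 ,  1.53, -0.09,  1.45, -1.81])] [True, True, True]
20 -1 [array([-0.27,  0.5 ,  1.53, -0.09,  1.45,  1.33])] [True, True, True]
10 1 [array([-0.29,  0.38,  1.67, -0.05,  1.26, -1.84])] [True, True, True]
10 -1 [array([-0.29,  0.38,  1.67, -0.05,  1.26,  1.3 ])] [True, True, True]
0 1 [array([-0.32,  0.28,  1.8 , -0.  ,  1.07, -1.89])] [True, True, True]
0 -1 [array([-0.32,  0.28,  1.8 , -0.  ,  1.07,  1.25])] [True, True, True]
[ 0.528 -0.07   0.561] 2.3417
```

View pics/wrist1.png

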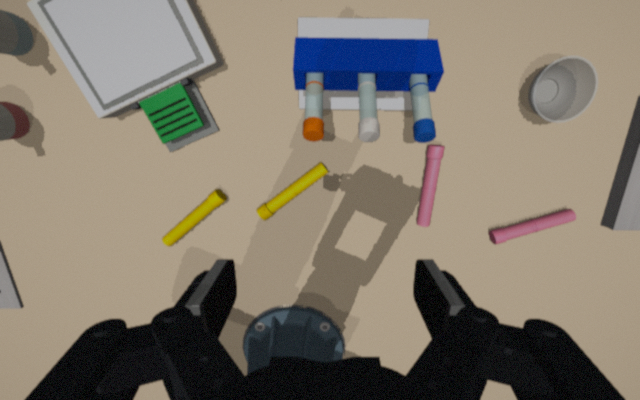

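The wrist picture shows the orange cap at (313,128), white at (368,128), blue at (424,129) and the green paddle at (171,112). I fit the rack pose (x, y, yaw) to the cap silhouettes in the top and wrist views.

Run:
```python
from h import *
import pickle
from scipy.optimize import least_squares
T=pickle.load(open('top.pkl','rb'));W=pickle.load(open('wrist1.pkl','rb'))
def proj(c,X): p=X@np.asarray(c['R']).T+c['t']; return p[:,:2]/p[:,2:]*c['f']+[c['cx'],c['cy']]
def mask(c,u0,u1,v0,v1,lo,hi):
    h=cv2.cvtColor(c['frame'],cv2.COLOR_BGR2HSV); m=cv2.inRange(h,(lo,100,30),(hi,255,255)); k=np.zeros_like(m);k[v0:v1,u0:u1]=m[v0:v1,u0:u1]
    n,l,s,ce=cv2.connectedComponentsWithStats(k); i=1+np.argmax(s[1:,4]); print(s[i]); return ce[i]
obs=[(T,75,mask(T,330,356,196,216,3,16)),(T,-75,mask(T,383,408,198,216,100,125)),(W,75,mask(W,298,330,112,145,3,16)),(W,-75,mask(W,408,440,118,145,100,125))]
th=np.linspace(0,2*np.pi,40); a=np.array([-113,0,102])/152.; a/=np.linalg.norm(a); e=np.array([a[2],0,-a[0]])
def cap(y):
    b=np.array([55,y,45.]); return np.concatenate([b+a*s+14.5*(np.cos(th)[:,None]*e+np.sin(th)[:,None]*np.array([0,1,0])) for s in (130,152)])/1000
def pred(x,c,y):
    R=Ro.from_euler('z',x[2]).as_matrix(); h=cv2.convexHull(proj(c,cap(y)@R.T+[x[0],x[1],0]).astype(np.float32)); M=cv2.moments(h); return np.array([M['m10'],M['m01']])/M['m00']
for sel in (obs,obs[:2],obs[2:]):
    r=least_squares(lambda x:np.concatenate([pred(x,c,y)-o for c,y,o in sel]),[.558,-.13,0],diff_step=1e-3,x_scale=[.01,.01,.05]); print(np.round(r.x,4),np.degrees(r.x[2]),np.round(r.fun,2))
# paddle & box from wrist
hs=cv2.cvtColor(W['frame'],cv2.COLOR_BGR2HSV); k=cv2.inRange(hs,(45,110,30),(85,255,255)); k[:60]=0;k[160:]=0;k[:,:120]=0;k[:,220:]=0
for nm,c,kk in (('W',W,k),):
    v,u=np.nonzero(kk); d=np.c_[(u-c['cx'])/c['f'],(v-c['cy'])/c['f'],np.ones(len(u))]@np.asarray(c['R']); o=-np.asarray(c['R']).T@c['t']
    p=o+d*((.034-o[2])/d[:,2])[:,None]; print(cv2.minAreaRect((p[:,:2]*1000).astype(np.float32)))
```

```text
[337 199  11  12 101]
[390 199  10  12  93]
[302 117  22  25 472]
[414 119  21  23 426]
[ 0.5429 -0.129  -0.0096] -0.5485843042657119 [-0.52 -0.37 -0.13 -0.14 -0.48  0.17  0.78  0.15]
[ 0.5422 -0.1297 -0.005 ] -0.286463391949329 [-0.2   0.    0.2  -0.01]
[ 0.5431 -0.1289 -0.0104] -0.5936064639969093 [-0.64  0.    0.64  0.07]
((510.4058532714844, 182.9944610595703), (73.19864654541016, 82.09068298339844), 22.984115600585938)
```

Run:
```python
from h import *
s,co=np.sin(.4),np.cos(.4); o=q([0,0,-1],[s,-co,0]); p=np.array([.495,.1765,0])
env.reach(p+[0,0,.12],o); claw.gripper_close(30)
f0=env.get_obs()['contact_force'][2]
env.line_to(p+[0,0,.045],.1); 
for z in np.arange(.034,.012,-.0015):
    env.line_to(p+[0,0,z],.03); ob=env.get_obs(); f=ob['contact_force'][2]-f0; print(round(z,4),np.round(ob['eef_pos'],4),round(f,1))
    if f>16: break
env.wait(.4); print(env.get_obs()['contact_force']); c=cam('scene'); cv2.imwrite('pics/press.png',cv2.resize(c['frame'][140:240,300:460],(800,500)))
env.line_to(p+[0,0,.12],.15); print(env.get_obs()['time_s'])
```

```text
0.034 [0.4951 0.1765 0.0341] 1.1
0.0325 [0.4951 0.1765 0.0327] 5.6
0.031 [0.495  0.1765 0.0312] 6.0
0.0295 [0.4949 0.1765 0.0297] 6.1
0.028 [0.495  0.1765 0.0283] 6.8
0.0265 [0.4951 0.1765 0.0269] 7.1
0.025 [0.4952 0.1765 0.0255] 8.0
0.0235 [0.4953 0.1766 0.0242] 8.8
0.022 [0.4954 0.1766 0.0238] 21.0
[-7.36834868 -2.26937397 20.48619824]
9.225
```

View pics/press.png

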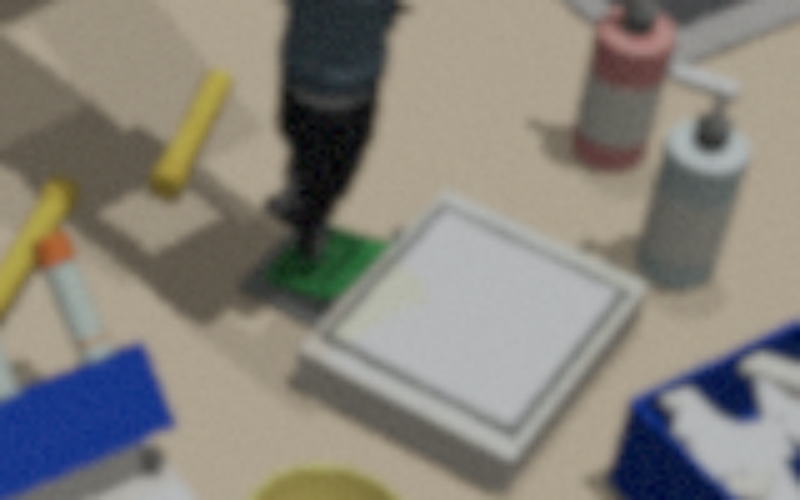

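The paddle hit its stop: 21 N on the tip at pad height about 24 mm, and the plate shows a yellowish glow near crop (390,300). Now the grasp.

```bash
cat >> h.py <<'E'
RK=Ro.from_euler('z',-.0096).as_matrix(); A=RK@np.array([-113,0,102.]); A/=np.linalg.norm(A)
BOT=np.array([.543,-.129,0])+RK@np.array([.055,.0745,.045])
t_=np.radians(30); N=RK@np.array([-np.sin(t_),0,-np.cos(t_)]); YR=RK@np.array([0,-1.,0])
G=BOT+A*.1+.019*N; OG=q(N,YR)
E
python3 - <<'E'
from h import *
env.line_to([.495,.1765,.3],.3); claw.ungrasp()
f=env.get_obs()['contact_force']
env.reach(G-.17*N+[0,0.001,0],OG)
env.line_to(G-.08*N+[0,.001,0],.15); f0=env.get_obs()['contact_force']
env.line_to(G+[0,.001,0],.08); ob=env.get_obs(); print(ob['contact_force']-f0,ob['time_s'])
c=cam('wrist'); cv2.imwrite('pics/w2.png',c['frame'])
E
```

```text
[-0.38822754 -0.10186856 -0.49001224] 13.6917
```

View pics/w2.png

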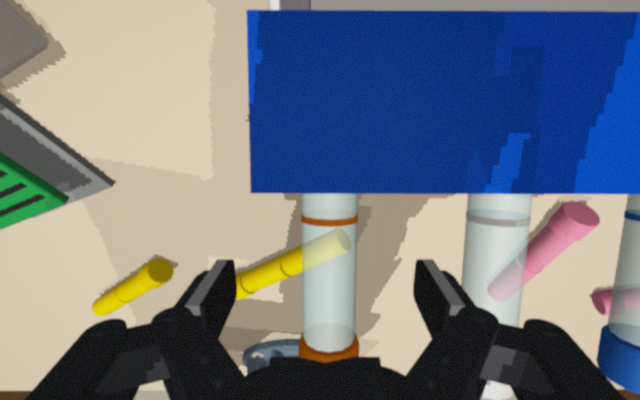

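The orange tube spans u 302–358 and is centred between the fingers (pads at 235 and 415). The right finger is clear of the white tube. I close and draw.

Run:
```python
from h import *
import pickle
claw.gripper_close(40); env.wait(.3); ob=env.get_obs(); f0=ob['contact_force']; print(ob['finger_gap'],ob['gripper_force'],f0)
p=ob['eef_pos']
for d in (.015,.045,.085):
    env.line_to(p+A*d,.06); ob=env.get_obs(); print(d,np.round(ob['contact_force']-f0,1),ob['finger_gap'])
env.line_to(p+A*.085+[0,0,.1],.15)
c=cam('scene'); cv2.imwrite('pics/drawn.png',cv2.resize(c['frame'][100:260,200:440],(780,520))); print(env.get_obs()['time_s'])
c=cam('wrist'); cv2.imwrite('pics/w3.png',c['frame'])
# plan the final poses: level tube, cap direction d at yaw psi
a=np.array([-113,102.])/152; 
ang=np.radians(180)-np.arctan2(102,-113)      # in x-z plane, ccw
for psi in np.radians([-40,-20,0,23,45]):
    Rz=Ro.from_euler('z',psi).as_matrix(); R=Ro.from_euler('y',-ang).as_matrix()  # ccw in xz = -y rot
    M=Rz@R@RK.T; n=M@N; d=M@A; o=q(n,M@YR)
    tip=np.array([.626,.2323,.145])+d*.024+.019*n
    r=[ik(tip+[0,0,h],o) for h in (0,.12)]; print(np.degrees(psi),np.round(d,3),np.round(n,2),[None if k is None else np.round(k,2) for k in r])
print(env.get_obs()['joint_positions'])
```

```text
0.02408328466341379 38.98027002811432 [0.43729199 0.34435408 1.12535162]
0.015 [-0.5 -0.  -2.1] 0.024090383599622577
0.045 [ 0.9 -1.1 -1.7] 0.023767949942160364
0.085 [-0.6 -0.6 -1.3] 0.023591750475540782
17.3583
-40.0 [-0.766  0.643  0.   ] [ 0.16 -0.13 -0.98] [array([ 0.29,  0.41,  1.55, -0.2 ,  1.07,  2.64]), array([ 0.29,  0.29,  1.45, -0.18,  1.28,  2.6 ])]
-20.0 [-0.94   0.342  0.   ] [ 0.2  -0.07 -0.98] [array([ 0.25,  0.36,  1.62, -0.14,  0.99,  2.24]), array([ 0.25,  0.24,  1.52, -0.13,  1.21,  2.21])]
0.0 [-1. -0.  0.] [ 0.21 -0.   -0.98] [array([ 0.2 ,  0.33,  1.67, -0.05,  0.94,  1.8 ]), array([ 0.2 ,  0.2 ,  1.57, -0.05,  1.17,  1.79])]
23.0 [-0.921 -0.391  0.   ] [ 0.19  0.08 -0.98] [array([0.14, 0.32, 1.68, 0.07, 0.94, 1.28]), array([0.14, 0.19, 1.58, 0.06, 1.17, 1.3 ])]
45.0 [-0.707 -0.707  0.   ] [ 0.15  0.15 -0.98] [array([0.09, 0.33, 1.66, 0.16, 0.99, 0.8 ]), array([0.09, 0.21, 1.56, 0.14, 1.22, 0.84])]
[-0.28153887  0.28573314  1.52797165 -0.13952946  1.83551438  1.29710695]
```

View pics/drawn.png

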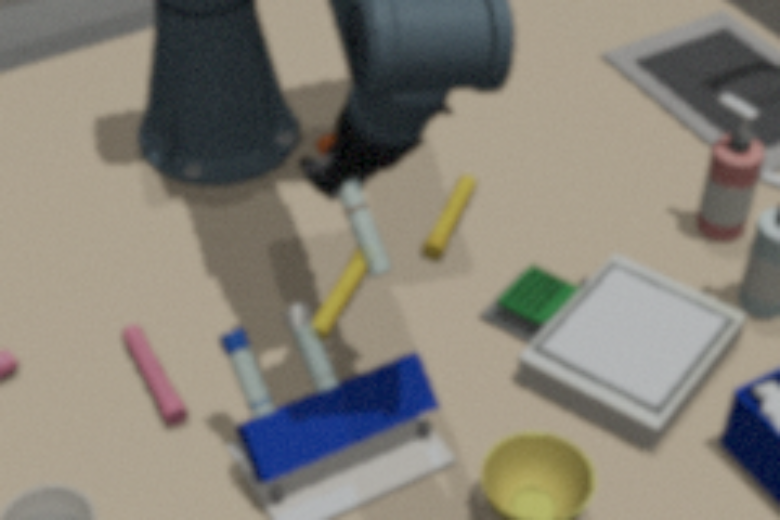

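View pics/w3.png

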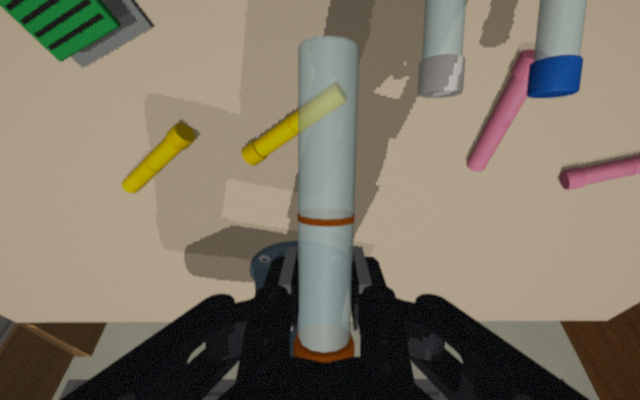

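The tube is out and held (bottom end at drawn-crop (375,265)), and the white and blue tubes are still in place. Next I turn it level and bring it over the plate.

```bash
cat >> h.py <<'E'
def final(ang):
    M=Ro.from_euler('z',np.radians(23)).as_matrix()@Ro.from_euler('y',-ang).as_matrix()@RK.T
    return M@A, M@N, q(M@N,M@YR)
ANG=np.pi-np.arctan2(102,-113)
E
python3 - <<'E'
from h import *
d,n,o=final(ANG); tip=np.array([.626,.2323,.145])+d*.024+.019*n
env.reach(tip+[0,0,.13],o); env.line_to(tip,.1); env.wait(.3)
ob=env.get_obs(); print(ob['time_s'],ob['finger_gap'],ob['eef_pos']-tip,d)
import pickle
for nm in('scene','top'):
    c=cam(nm); pickle.dump(c,open(nm+'2.pkl','wb')); P=cloud(c)
    near=np.linalg.norm(P[...,:2]-[.626,.2323],axis=-1)<.12
    along=(P-[.626,.2323,.145])@d; lat=(P-[.626,.2323,0])@np.array([-d[1],d[0],0]); m=near&(P[...,2]>.1)&(P[...,2]<.19)&(abs(lat)<.018)&(along<-.0)
    s=along[m]; print(nm,m.sum(),s.min() if m.sum() else '',np.polyfit(s,P[m][:,2],1),np.polyfit(s,lat[m],1))
A_=pickle.load(open('scene2.pkl','rb'))['frame'][90:250,320:480]; B_=pickle.load(open('top2.pkl','rb'))['frame'][100:260,190:350]
cv2.imwrite('pics/fin.png',cv2.resize(np.hstack([A_,B_]),(800,400),interpolation=cv2.INTER_CUBIC))
E
```

```text
20.3417 0.02355487779491276 [1.71726820e-04 2.29861293e-05 3.52996505e-04] [-9.20504853e-01 -3.90731128e-01  1.11527929e-16]
scene 166 -0.08183894080940018 [-0.03127662  0.15220121] [0.00484765 0.00877505]
top 37 -0.07727646669470994 [-0.03832419  0.15794057] [0.35276301 0.02799023]
```

View pics/fin.png

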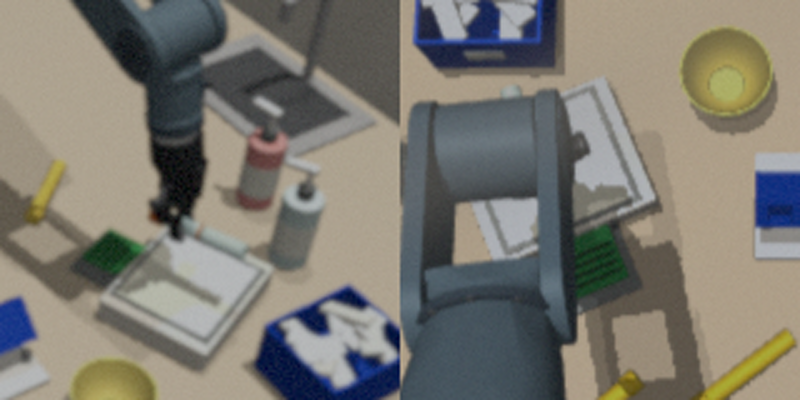

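The tube is level above the plate, with its bottom end at (245,245) in the left half. The plate is lit. I average several scene frames to check the residual tilt.

Run:
```python
from h import *
d,n,o=final(ANG); L=np.array([-d[1],d[0],0])
S=[];Z=[];Q=[]
D=np.median([ (c:=cam('scene'))['depth'] for _ in range(20)],0); c['depth']=D; P=cloud(c)-[.626,.2323,.145]
al=P@d; la=P@L; m=(abs(P[...,2])<.03)&(abs(la)<.02)&(al<-.008)&(al>-.08)
s=al[m]; print(m.sum(),s.min()); 
# fit a cylinder of radius 12.5 mm: axis z=z0+k s, lat=l0+j s
from scipy.optimize import least_squares
X=np.c_[s,la[m],P[m][:,2]]
r=least_squares(lambda x:np.hypot(X[:,1]-x[0]-x[1]*X[:,0],X[:,2]-x[2]-x[3]*X[:,0])-.0125,[0,0,0,0],loss='soft_l1',f_scale=.002)
cov=np.linalg.inv(r.jac.T@r.jac)*np.var(r.fun); print(np.round(r.x,4),np.sqrt(np.diag(cov)),np.std(r.fun))
ob=env.get_obs(); print(ob['time_s'],ob['eef_pos'],ob['joint_velocities'].round(4))
```

```text
140 -0.07995184653913548
[ 0.0015 -0.0048 -0.0007 -0.057 ] [0.00020412 0.00415255 0.00020128 0.00411448] 0.0006497455726549254
21.4417 [0.60757517 0.22447661 0.12642465] [-0.0011  0.001  -0.0002 -0.0021 -0.0009 -0.0009]
```

The bottom end sits about 3° high, so I correct by 0.05 rad about the tube's middle and re-measure.

Run:
```python
from h import *
from scipy.optimize import least_squares
d0,_,_=final(ANG); L=np.array([-d0[1],d0[0],0])
d,n,o=final(ANG-.05)
# grasp point 24 mm from mid toward cap, tube level along d0
tip=np.array([.626,.2323,.1457])+d0*.024+.019*n
env.line_to(tip,.03,rot=o); env.wait(.3)
D=np.median([ (c:=cam('scene'))['depth'] for _ in range(20)],0); c['depth']=D; P=cloud(c)-[.626,.2323,.145]
al=P@d0; la=P@L; m=(abs(P[...,2])<.03)&(abs(la)<.02)&(al<-.008)&(al>-.08)
X=np.c_[al[m],la[m],P[m][:,2]]
r=least_squares(lambda x:np.hypot(X[:,1]-x[0]-x[1]*X[:,0],X[:,2]-x[2]-x[3]*X[:,0])-.0125,[0,0,0,0],loss='soft_l1',f_scale=.002)
print(m.sum(),X[:,0].min(),np.round(r.x,4)); ob=env.get_obs(); print(ob['time_s'],ob['finger_gap'],ob['contact_force'])
```

```text
142 -0.07968377369191122 [ 0.0008 -0.0182 -0.0006  0.0003]
22.9917 0.023613721595875162 [ 0.52318577 -0.07156097 -0.77467333]
```

Level now (residual 0.0003 rad), centred and held still.

```bash
python3 -c "
from h import *
env.wait(.3); print(env.job_done())"
```

```text
the job is handed in; nothing more can be done
None
```

The job is handed in: I pressed the paddle to its stop (21 N) and the plate lit, then drew the orange-capped tube, which the gripper holds level and still about 10 cm above the middle of the plate.

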